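# Lock the microtome handwheel with its pin

### The job

Lock the microtome's handwheel before its blade is changed: take the lock pin out of its stand and put it in the bore on top of the bearing block, turn the handwheel clockwise by its grip until the pin drops into the shaft's hidden cross-hole and the wheel comes to a firm stop against it, then ease off and push the pin fully home so that its knob sits on the bush. Do it by feel: never force the wheel against the pin or the pin against the shaft, and leave the bottles and the dish alone.

Things in the scene. Friction and masses are not known exactly. Their poses are not given: they have to be found in the camera images.
- microtome: bench rotary microtome, white housing on a grey base, fixed. Origin on the bench straight below the lock bore; z up, -x is its front (specimen and knife side), -y its handwheel side. An aluminium bearing block, 46 x 36 mm, stands at the origin. The housing (x -66 to 66 mm, y 30 to 178 mm) is 154 mm high
- bore_mouth (a point): centre of the mouth of the vertical lock bore, on the steel bush on top of the bearing block, 130 mm above the bench. The bore is 11.5 mm in diameter, crosses the shaft and ends 50 mm above the bench. A pin standing in it on the shaft has its top 194 mm above the bench
- catch (a point): spring ball hidden in the lower bore, 68 mm above the bench: it stops the falling pin some 9 mm short of home; pressing the pin down past it takes 8 to 15 N, then the knob meets the bush and the pin stops dead
- handwheel: steel handwheel, a dished disc 124 mm in diameter at y -28 to -40 mm of the microtome. Origin on its shaft's axis below the bore, 95 mm above the bench; the axis is the microtome's y. Turning takes 2.5 N at the grip; it stays put. Clockwise, seen from the grip side, takes the grip from the robot's side over the top to +x. At its stop on the pin a turning force of 6 to 9 N is firm, 12 N too much
- hub (a point): centre of the handwheel's hub face. The wheel is clamped on its 28 mm shaft at any angle: the grip does not show where the shaft's 11.5 mm cross-hole is. Going clockwise the hole is in line with the bore with the grip somewhere from straight up to 40 degrees past it; the pin then falls 39 mm, maybe in two steps while the wheel goes on, and the wheel, after a little more free travel, stops dead
- grip (a point): point to hold on the black grip: a freely revolving round handle 17 mm in diameter, sticking out 62 mm from the wheel parallel to the shaft, 48 mm from its axis. The point is on its centre line, 82 mm from the bore along the microtome's -y, 20 mm from the free end. At the start the grip is 20 to 63 degrees short of straight up, on the robot's side
- lock_pin: loose steel pin, about 50 g, upright in its stand: stem 10 mm in diameter, 69 mm long, with a tapered nose (6 mm flat), then a round knob 20 mm in diameter, 16 mm high. Origin at the centre of the nose's end, z along the stem: the knob spans z 69 to 85 mm. When the pin is home its knob rests on the bush and its origin is 61 mm above the bench
- pin_stand: grey plastic stand, 40 x 60 x 45 mm, fixed; the pin stands in a hole 36 mm deep that is 10 mm from the origin along its y; origin at the centre of its underside
- petri_dish: covered glass dish 101 mm across, 16 mm high, a bystander; origin at the centre of its underside
- amber_bottle: amber bottle with a white cap, 45 x 45 x 91 mm, a bystander; origin at the centre of its underside
- media_bottle: clear bottle with a blue cap, 60 x 60 x 95 mm, a bystander; origin at the centre of its underside

How it is judged:
By the outcome, as a careful person would: the job done as asked, in the order asked, and still so for the second after the job is handed in, with the robot touching nothing.
It also fails if it takes over 72 s, if anything falls off the work surface, if the arm or the gripper's body presses on something with over 40 N, if the wrist force passes 120 N, or if a joint passes its speed limit or range.

### The arm

A 6-joint arm with a two-finger parallel gripper is mounted at the origin on a cart in front of the work surface, level with it; the furniture and walls round the work are solid. World frame = base frame: x ahead of the robot, y to its left, z up, the work surface at z = 0. Lengths are in mm, angles in rad, forces in N, time in s.
With the tool pointing down it reaches from about 400 to 825 mm from the base axis. Payload 7 kg.
Tool frame: the origin (TCP) lies at the very end of the fingers, on their centre line; the grasp point (between the pads) lies 19 mm behind it; z points along the fingers, y is the line along which they close (so a half turn about z gives the same grasp; the last joint's range is limited). The gripper opens to 88 mm and grips with 3 to 60 N. Pads are 19 mm wide; open, the fingers measure 130 mm over their backs; the gripper's body (78 mm by 193 mm) begins 47 mm behind the grasp point.
Start: joints at [1.616, 0.359, 0.012, 0, -1.224, -0.288], TCP at [162.295, 655.176, 226.561] pointing down, gripper open.
Joint ranges: [-3.07, 3.07], [-1.43, 2.12], [-1.02, 1.25], [-3.03, 1.67], [-3.05, -0], [-3.03, 3.03]. Speed limits (rad/s): [2.39, 2.39, 3.01, 3.14, 3.14, 3.14].

### API

Orientations are given as a unit quaternion [x, y, z, w].
In Python, from bench import * gives the robot as it stands.
- The arm moves only by the tool jog_arm, never from a script. Its argument "motion" is a list of rows, each an object with "delta_pos": the shift along the world's x, y, z scaled (see below), a list of three; "rotation": the turn, a rotation vector about the world's x, y, z scaled (see below), a list of three; "gripper": the opening, from -1 (shut) to 1 (fully open). In form: [{"delta_pos": [dx, dy, dz], "rotation": [rx, ry, rz], "gripper": gripper}, ...]. A call has 1 to 20 rows; each row shifts and turns the commanded pose from where the row before left it; what a row does not reach is not made up. The controller multiplies each number of a shift by 4 cm and each number of a turn by 360 degrees. A row lasts 1/12 s, in which the tool goes at most 41.7 mm and 7.16 degrees, less where a joint would pass 70% of its speed; a pose out of reach is approached as far as the arm can. A call with a number of a shift or a turn outside -1 to 1 is refused whole. A call with a gripper value outside its range is refused whole. The fingers move at their own pace and stop on an object; "squeeze" is the grip in N (left out, the last holds). Time passes only in rows, so rows that do not move let the fingers close. It gives the time, the measured TCP pose, the force, the opening and the grip force at its end, in the units of the state.
- get_state(): the state, without advancing time (a new reading comes with each control period).
- read_camera(name): name is "scene" or "top" or "wrist"; returns a dict with "color" (480x640x3 uint8, red, green, blue), "camera_matrix" (3x3 intrinsics, pixels), "xyz" and "orientation" of the camera in the world. Camera axes: x right, y down, z forward; pixel columns grow to the right and rows downward; lengths in mm; the calibration is good to about 2 mm. The wrist camera is an equidistant fisheye: a pixel r from the principal point sees the ray r / f radians off the axis. A picture is of the moment at which its call begins. There is no depth.
- hand_in(): hands the job in; it is judged then, once.
The state is a dict: "time": time; "joint_pos": joint angles; "dq": joint speeds; "joint_torque": joint torques, N m; "tcp_pos": TCP position; "tool_rot": TCP orientation; "ft_force": force on the tool from outside, world axes, zero at the start; "torque": the same for the moment, N m; "opening": opening from 0.0 (shut) to 1.0 (fully open); "grip_force": force on a finger pad.
Only numpy, scipy, OpenCV 4.12 (cv2) and the standard library are available. Lean on these libraries where they do the work, as an engineer would, in place of code of your own. Each camera call takes 0.05 s, during which the arm holds its last target. There are 200 camera calls.

## Working session

There is one attempt and no reset: what is moved stays moved. The work goes in short steps, Python scripts to look and compute and a tool call to move; the robot and the scene stay as the last step left them, time stands still between calls to the robot, and variables do not carry over. Pictures are saved under pics/ and viewed, at most 10 in all, crops included, and the job is handed in when it is done.

Besides the shell and the picture viewer there is one more tool, called after "Call:" as name([rows], argument=value, ...), one row to a line, values as JSON. jog_arm: Moves the arm, as the interface text tells. Shifts and turns lie within -1 to 1; 1 stands for 4 cm of shift or 360 degrees of turn. Its arguments: {"type":"object","properties":{"motion":{"type":"array","items":{"type":"object","properties":{"delta_pos":{"type":"array","items":{"type":"number"}},"rotation":{"type":"array","items":{"type":"number"}},"gripper":{"type":"number"}}}},"squeeze":{"type":"number"}},"required":["motion"]}

```bash
ls; mkdir -p pics
python3 - <<'E'
from bench import *
import cv2
print(get_state())
for n in ["scene","top","wrist"]:
    c=read_camera(n); cv2.imwrite(f"pics/{n}0.png",c["color"][:,:,::-1]); print(n,c["camera_matrix"],c["xyz"],c["orientation"])
E
```

```text
pics
{'time': 0.0, 'joint_pos': array([ 1.61611505e+00,  3.59359213e-01,  1.10559209e-02, -3.15356056e-04,
       -1.22410958e+00, -2.88087481e-01]), 'dq': array([-1.92222619e-04,  1.90923458e-05, -1.57012258e-03,  3.86964896e-04,
        7.25256984e-04, -1.64658010e-03]), 'joint_torque': array([-1.27568356e-06, -5.82721245e+01,  2.93058693e+01,  6.99716493e+00,
        7.05792612e-03, -1.60461550e-04]), 'tcp_pos': array([162.19356636, 654.71797668, 225.64558158]), 'tool_rot': array([ 9.92635119e-01, -1.21139776e-01, -1.20802331e-05,  8.21665447e-04]), 'ft_force': array([-0.17772887, -0.48701191,  0.47860067]), 'torque': array([-0.04018017,  0.0762996 , -0.02655357]), 'grip_force': 0.0, 'opening': 1.0014789805819755}
scene [[466.42096588   0.         319.25791954]
 [  0.         466.42096588 233.32004358]
 [  0.           0.           1.        ]] [  98.63550459 -774.2944772   946.35227156] [ 0.8727638  -0.24848541  0.11441137 -0.4042875 ]
top [[445.85801923   0.         318.53224945]
 [  0.         445.85801923 237.31771823]
 [  0.           0.           1.        ]] [ 441.21038244   22.62469013 1263.23786856] [-0.69440856  0.71612032 -0.04170822  0.05682303]
wrist [[371.64829954   0.         313.47096953]
 [  0.         371.64829954 238.31515814]
 [  0.           0.           1.        ]] [241.80911935 634.57070703 384.40392479] [-0.60933032  0.77783681  0.12079974 -0.09536188]
```

View pics/scene0.png

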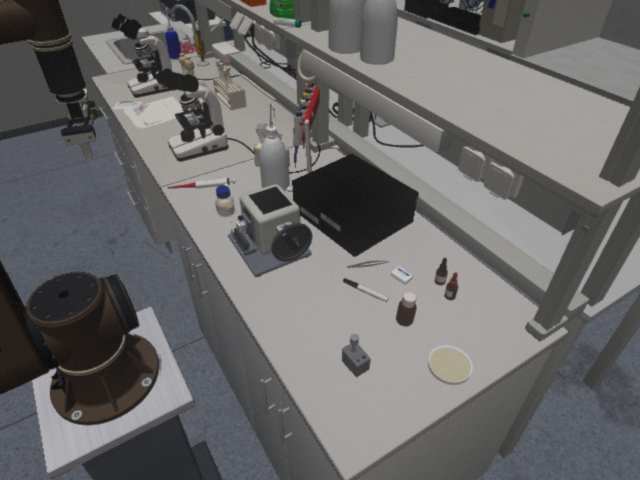

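View pics/top0.png

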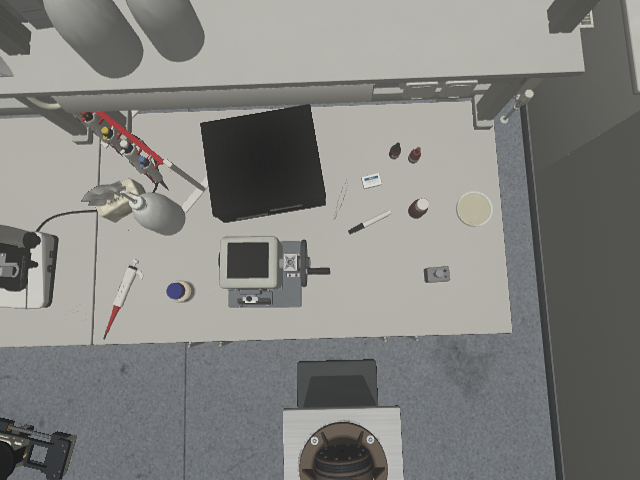

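The scene and top views show the microtome (top ~ (292,262) block, wheel (304,263), grip (320,271)) and the pin stand at ~(437,274). Next, enlarged crops of both.

Run:
```python
import cv2,numpy as np
t=cv2.imread("pics/top0.png"); s=cv2.imread("pics/scene0.png")
a=cv2.resize(t[225:315,210:340],None,fx=4.5,fy=4.5,interpolation=cv2.INTER_CUBIC)  #585x405
b=cv2.resize(t[255:295,415:460],None,fx=4.5,fy=4.5,interpolation=cv2.INTER_CUBIC)
im=np.zeros((600,800,3),np.uint8); im[:405,:585]=a; im[:b.shape[0],590:590+b.shape[1]]=b[:, :205]
c=cv2.resize(s[330:378,335:375],None,fx=4,fy=4,interpolation=cv2.INTER_CUBIC); im[405:405+192,0:160]=c
cv2.imwrite("pics/c1.png",im)
d=cv2.resize(s[180:275,225:320],None,fx=6,fy=6,interpolation=cv2.INTER_CUBIC); cv2.imwrite("pics/c2.png",d)
```

```text
(no output)
```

View pics/c1.png

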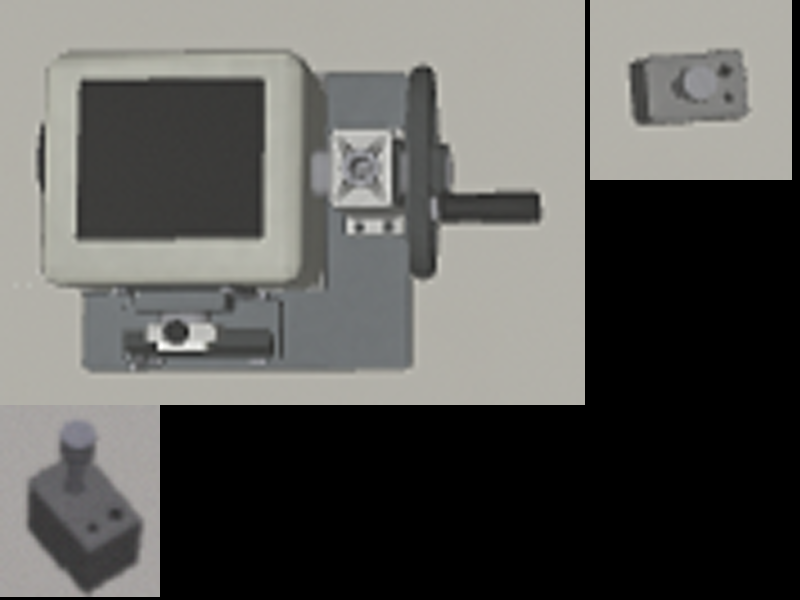

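View pics/c2.png

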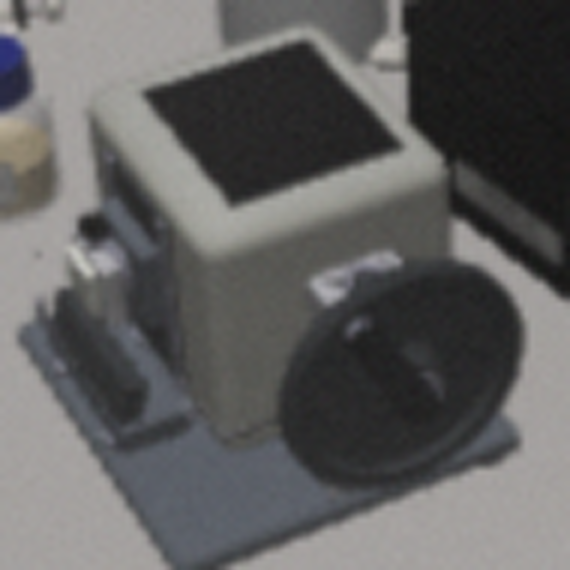

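```bash
cat > h.py <<'E'
from bench import *
import numpy as np, cv2
from scipy.spatial.transform import Rotation as R
from scipy.optimize import brentq
def cam(n):
    c=read_camera(n); return c
TOP=dict(camera_matrix=np.array([[445.85801923,0,318.53224945],[0,445.85801923,237.31771823],[0,0,1]]),xyz=np.array([441.21038244,22.62469013,1263.23786856]),orientation=np.array([-0.69440856,0.71612032,-0.04170822,0.05682303]))
SC=dict(camera_matrix=np.array([[466.42096588,0,319.25791954],[0,466.42096588,233.32004358],[0,0,1]]),xyz=np.array([98.63550459,-774.2944772,946.35227156]),orientation=np.array([0.8727638,-0.24848541,0.11441137,-0.4042875]))
def ray(c,uv):
    K=c["camera_matrix"]; d=np.array([(uv[0]-K[0,2])/K[0,0],(uv[1]-K[1,2])/K[1,1],1])
    return R.from_quat(c["orientation"]).apply(d)
def atz(c,uv,z):
    d=ray(c,uv); return c["xyz"]+d*(z-c["xyz"][2])/d[2]
def proj(c,P):
    p=R.from_quat(c["orientation"]).inv().apply(np.array(P)-c["xyz"]); K=c["camera_matrix"]
    return (K@(p/p[...,-1:]).T).T[...,:2] if p.ndim>1 else (K@(p/p[-1]))[:2]
E
python3 - <<'E'
from h import *
np.set_printoptions(precision=1,suppress=True)
u=lambda x,y:((x+.5)/4.5-.5+210,(y+.5)/4.5-.5+225)
v=lambda x,y:((x-590+.5)/4.5-.5+415,(y+.5)/4.5-.5+255)
w=lambda x,y:((x+.5)/4-.5+335,(y-405+.5)/4-.5+330)
print("bore",atz(TOP,u(362,168),130))
P=[atz(TOP,u(*p),154) for p in[(80,80),(265,80),(80,240),(263,238)]]
print("panel",*P)
for a,b in((0,1),(2,3)):
    d=P[a]-P[b]; print("yaw",np.degrees(np.arctan2(-d[0],d[1])))
B=[atz(TOP,u(*p),130) for p in[(334,131),(392,131),(332,207),(392,206)]];print("block",*B,np.mean(B,0))
Q=[atz(TOP,u(*p),0) for p in[(82,371),(411,369)]]; d=Q[0]-Q[1];print("base yaw",np.degrees(np.arctan2(-d[0],d[1])))
for z in (120,130,140):print("gripend",z,atz(TOP,u(540,207),z),atz(TOP,u(442,208),z))
print("knob top",atz(TOP,v(698,82),94), "scene",atz(SC,w(78,433),94))
S=[atz(TOP,v(*p),45) for p in[(650,57),(743,51),(650,121),(748,118)]];print("stand",*S,np.mean(S,0))
E
```

```text
bore [539.6 119.1 130. ]
panel [591.8 274.2 154. ] [588.5 170.3 154. ] [502.4 274.3 154. ] [500.5 172.6 154. ]
yaw -1.8427255184676539
yaw -1.1136399277358282
block [561.2 134.6 130. ] [560.1 101.6 130. ] [518.  136.5 130. ] [517.6 102.5 130. ] [539.2 118.8 130. ]
base yaw -1.3060262457137524
gripend 120 [515.1  18.9 120. ] [516.2  74.7 120. ]
gripend 130 [514.4  18.9 130. ] [515.6  74.3 130. ]
gripend 140 [513.8  19.  140. ] [514.9  73.8 140. ]
knob top [ 502.3 -264.5   94. ] scene [ 504.6 -264.7   94. ]
stand [ 520.8 -248.7   45. ] [ 522.7 -304.8   45. ] [ 482.3 -246.3   45. ] [ 482.4 -305.    45. ] [ 502.  -276.2   45. ]
```

The crops show the bush at c1 (362,168), the grip end at (540,207) and the knob at (698,82). The bore is at about (539.5, 119) with yaw -1.4°, the grip is about 28° short of straight up, and the pin is at about (503.3, -264.6). The block, stand and grip sizes match what was given. Moving over to the pin.

Call:
jog_arm([
  {"delta_pos":[0.72,-0.64,0],"rotation":[0,0,-0.0194],"gripper":1},
  {"delta_pos":[0.72,-0.64,0],"rotation":[0,0,-0.0194],"gripper":1},
  {"delta_pos":[0.72,-0.64,0],"rotation":[0,0,-0.0194],"gripper":1},
  {"delta_pos":[0.72,-0.64,0],"rotation":[0,0,-0.0194],"gripper":1},
  {"delta_pos":[0.72,-0.64,0],"rotation":[0,0,-0.0194],"gripper":1},
  {"delta_pos":[0.72,-0.64,0],"rotation":[0,0,-0.0194],"gripper":1},
  {"delta_pos":[0.72,-0.64,0],"rotation":[0,0,-0.0194],"gripper":1},
  {"delta_pos":[0.72,-0.64,0],"rotation":[0,0,-0.0194],"gripper":1},
  {"delta_pos":[0.72,-0.64,0],"rotation":[0,0,-0.0194],"gripper":1},
  {"delta_pos":[0.72,-0.64,0],"rotation":[0,0,-0.0194],"gripper":1},
  {"delta_pos":[0.07,-0.92,0],"rotation":[0,0,-0.0194],"gripper":1},
  {"delta_pos":[0.07,-0.92,0],"rotation":[0,0,0],"gripper":1},
  {"delta_pos":[0.07,-0.92,0],"rotation":[0,0,0],"gripper":1},
  {"delta_pos":[0.07,-0.92,0],"rotation":[0,0,0],"gripper":1},
  {"delta_pos":[0.07,-0.92,0],"rotation":[0,0,0],"gripper":1},
  {"delta_pos":[0.07,-0.92,0],"rotation":[0,0,0],"gripper":1},
  {"delta_pos":[0.07,-0.92,0],"rotation":[0,0,0],"gripper":1},
  {"delta_pos":[0.07,-0.92,0],"rotation":[0,0,0],"gripper":1},
  {"delta_pos":[0.07,-0.92,0],"rotation":[0,0,0],"gripper":1},
  {"delta_pos":[0.07,-0.92,0],"rotation":[0,0,0],"gripper":1},
])

```text
time: 1.82
tcp_pos: [477.9, 29.4, 226.7]
tool_rot: [-0.703, 0.711, -0.0, 0.0]
ft_force: [-0.2, 1.3, -0.7]
opening: 1.001
grip_force: 0.0
```

Call:
jog_arm([
  {"delta_pos":[0.08,-0.92,-0.2],"rotation":[0,0,0],"gripper":1},
  {"delta_pos":[0.08,-0.92,-0.2],"rotation":[0,0,0],"gripper":1},
  {"delta_pos":[0.08,-0.92,-0.2],"rotation":[0,0,0],"gripper":1},
  {"delta_pos":[0.08,-0.92,-0.2],"rotation":[0,0,0],"gripper":1},
  {"delta_pos":[0.08,-0.92,-0.2],"rotation":[0,0,0],"gripper":0.2},
  {"delta_pos":[0.08,-0.92,-0.2],"rotation":[0,0,0],"gripper":0.2},
  {"delta_pos":[0.08,-0.92,-0.2],"rotation":[0,0,0],"gripper":0.2},
  {"delta_pos":[0.08,-0.92,-0.2],"rotation":[0,0,0],"gripper":0.2},
  {"delta_pos":[0,0,0],"rotation":[0,0,0],"gripper":0.2},
  {"delta_pos":[0,0,0],"rotation":[0,0,0],"gripper":0.2},
])

```text
time: 2.65
tcp_pos: [502.9, -265.0, 161.2]
tool_rot: [-0.701, 0.713, 0.001, -0.001]
ft_force: [-0.8, 0.1, 0.2]
opening: 0.627
grip_force: 0.0
```

Run:
```python
from h import *
c=read_camera("wrist"); cv2.imwrite("pics/w1.png",c["color"][:,:,::-1])
K=c["camera_matrix"]
def fp(P):
    p=R.from_quat(c["orientation"]).inv().apply(np.array(P)-c["xyz"]); t=np.arctan2(np.hypot(*p[:2]),p[2]); a=p[:2]/np.hypot(*p[:2])
    return np.array([K[0,2],K[1,2]])+K[0,0]*t*a
print(c["xyz"],c["orientation"],get_state()["tcp_pos"],fp([503.3,-264.6,94]),fp([503.3,-264.6,78]))
```

```text
[ 501.12071921 -348.40810541  319.81339979] [ 7.73530189e-03  9.87989034e-01  1.54330265e-01 -4.97963695e-05] [ 503.25945644 -263.89857901  161.77750192] [311.21645785 255.25743858] [311.29189242 247.17048982]
```

View pics/w1.png

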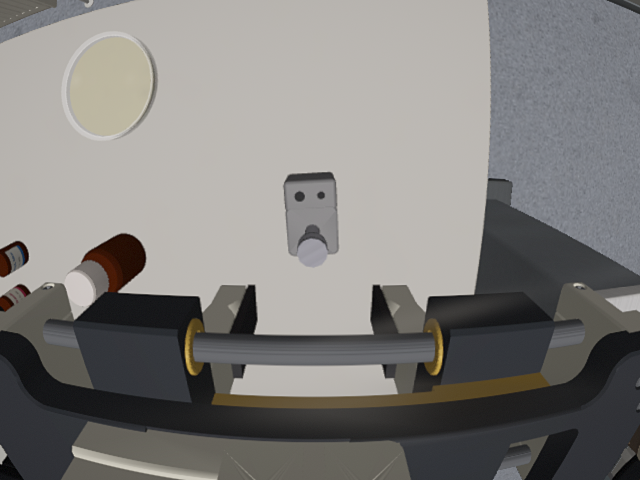

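Knob top is at (313,252), centred between the fingers (256..371). Going down and gripping.

Call:
jog_arm([
  {"delta_pos":[0,-0.03,-0.47],"rotation":[0,0,0],"gripper":0},
  {"delta_pos":[0,0,-0.47],"rotation":[0,0,0],"gripper":0},
  {"delta_pos":[0,0,-0.47],"rotation":[0,0,0],"gripper":0},
  {"delta_pos":[0,0,-0.47],"rotation":[0,0,0],"gripper":0},
  {"delta_pos":[0,0,-0.47],"rotation":[0,0,0],"gripper":0},
  {"delta_pos":[0,0,0],"rotation":[0,0,0],"gripper":-1},
  {"delta_pos":[0,0,0],"rotation":[0,0,0],"gripper":-1},
  {"delta_pos":[0,0,0],"rotation":[0,0,0],"gripper":-1},
  {"delta_pos":[0,0,0],"rotation":[0,0,0],"gripper":-1},
  {"delta_pos":[0,0,0],"rotation":[0,0,0],"gripper":-1},
  {"delta_pos":[0,0,0],"rotation":[0,0,0],"gripper":-1},
], squeeze=20)

```text
time: 3.62
tcp_pos: [504.8, -264.6, 70.0]
tool_rot: [-0.703, 0.711, -0.001, 0.001]
ft_force: [-0.9, -0.7, 4.2]
opening: 0.218
grip_force: 20.0
```

Call:
jog_arm([
  {"delta_pos":[0,0,0.4],"rotation":[0,0,0],"gripper":-1},
  {"delta_pos":[0,0,0.8],"rotation":[0,0,0],"gripper":-1},
  {"delta_pos":[0,0,1],"rotation":[0,0,0],"gripper":-1},
  {"delta_pos":[0,0,1],"rotation":[0,0,0],"gripper":-1},
  {"delta_pos":[0,0.4,0.8],"rotation":[0,0,0],"gripper":-1},
  {"delta_pos":[0.08,0.8,0.2],"rotation":[0,0,0],"gripper":-1},
  {"delta_pos":[0.08,0.8,0],"rotation":[0,0,0],"gripper":-1},
  {"delta_pos":[0.08,0.8,0],"rotation":[0,0,0],"gripper":-1},
  {"delta_pos":[0.08,0.8,0],"rotation":[0,0,0],"gripper":-1},
  {"delta_pos":[0.08,0.8,0],"rotation":[0,0,0],"gripper":-1},
  {"delta_pos":[0.08,0.8,0],"rotation":[0,0,0],"gripper":-1},
  {"delta_pos":[0.08,0.8,0],"rotation":[0,0,0],"gripper":-1},
  {"delta_pos":[0.08,0.8,0],"rotation":[0,0,0],"gripper":-1},
  {"delta_pos":[0.08,0.8,0],"rotation":[0,0,0],"gripper":-1},
  {"delta_pos":[0.08,0.8,0],"rotation":[0,0,0],"gripper":-1},
  {"delta_pos":[0.08,0.8,0],"rotation":[0,0,0],"gripper":-1},
  {"delta_pos":[0.04,0.4,0],"rotation":[0,0,0],"gripper":-1},
  {"delta_pos":[0,0,0],"rotation":[0,0,0],"gripper":-1},
  {"delta_pos":[0,0,0],"rotation":[0,0,0],"gripper":-1},
])

```text
time: 5.2
tcp_pos: [540.5, 120.2, 236.5]
tool_rot: [-0.703, 0.711, 0.0, -0.0]
ft_force: [-0.1, -0.3, -0.1]
opening: 0.217
grip_force: 20.0
```

Run:
```python
from h import *
np.set_printoptions(precision=1,suppress=True)
a=[]
for i in range(4):
    c=read_camera("wrist"); a.append(get_state()["tcp_pos"])
K=c["camera_matrix"]
cv2.imwrite("pics/w2.png",c["color"][:,:,::-1])
def fp(P):
    p=R.from_quat(c["orientation"]).inv().apply(np.array(P)-c["xyz"]); t=np.arctan2(np.hypot(*p[:2]),p[2]); q=p[:2]/np.hypot(*p[:2])
    return np.array([K[0,2],K[1,2]])+K[0,0]*t*q
print(np.array(a),get_state()["tool_rot"],get_state()["ft_force"]); t=np.mean(a,0)
print("cam-tcp",c["xyz"]-t)
print("bore",fp([539.5,119,130]),"nose",fp(t-[0,0,61]),"knobtop",fp(t+[0,0,24]))
t0=read_camera("top")["color"][:,:,::-1]
cv2.imwrite("pics/t2.png",t0)
crop=c["color"][150:400,200:420,::-1]
im=np.zeros((600,800,3),np.uint8); im[:575,:506]=cv2.resize(crop,(506,575),interpolation=cv2.INTER_CUBIC)
s=read_camera("scene")["color"][150:270,225:325,::-1]
im[:348,510:800]=cv2.resize(s,(290,348),interpolation=cv2.INTER_CUBIC)
cv2.imwrite("pics/v2.png",im)
```

```text
[[540.4 119.4 236.6]
 [540.4 119.  236.6]
 [540.5 118.7 236.7]
 [540.6 118.6 236.7]] [-0.7  0.7  0.   0. ] [-0.6 -0.5 -1.1]
cam-tcp [ -1.9 -83.5 158.7]
bore [313.6 236.8] nose [312.1 258.4] knobtop [311.4 329.7]
```

View pics/v2.png

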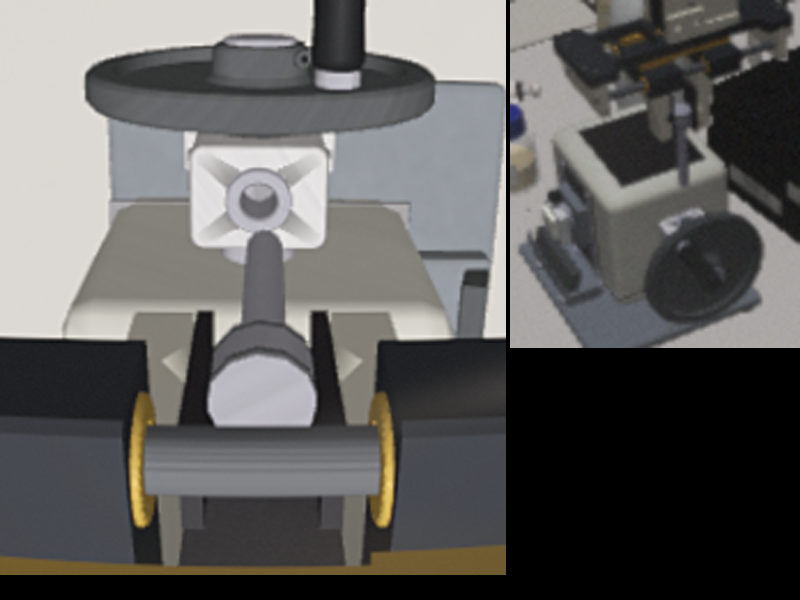

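The wrist crop shows the bore mouth at full-image px ~(312.6,236.5), which agrees with my estimate. The nose is at ~(315.6,255.6) and the knob top at ~(313.7,319.5). I'll fit the pin's place relative to the bore.

```bash
cat >> h.py <<'E'
def fp(c,P):
    K=c["camera_matrix"]; p=R.from_quat(c["orientation"]).inv().apply(np.array(P)-c["xyz"]); r=np.hypot(*p[:2]); t=np.arctan2(r,p[2])
    return np.array([K[0,2],K[1,2]])+K[0,0]*t*p[:2]/r
E
python3 - <<'E'
from h import *
from scipy.optimize import least_squares as L
np.set_printoptions(precision=1,suppress=True)
c=read_camera("wrist")
b=L(lambda q:fp(c,[q[0],q[1],130])-[312.6,236.5],[540,119]).x
f=L(lambda q:np.r_[fp(c,[q[0],q[1],q[2]])-[313.7,319.5],fp(c,[q[0],q[1],q[2]-85])-[315.6,255.6]],[540,119,260])
print(b,f.x,f.fun,get_state()["tcp_pos"])
img=c["color"][:,:,::-1]
# columns profile of stem edges below the knob
g=cv2.cvtColor(np.ascontiguousarray(img),cv2.COLOR_BGR2GRAY).astype(int)
for r in range(248,292,4): print(r,g[r,298:334])
E
```

```text
[540.4 118.8] [539.3 122.6 245.8] [ 0.9 -0.  -1.3  0. ] [540.7 118.8 236.7]
248 [176 172 167 162 155 157 180 191 191 192 191 190 190 190 192 193 193 193
 192 191 189 189 188 173 148 161 166 170 172 174 176 178 182 184 187 190]
252 [217 223 227 226 225 223 221 223 226 226 213 172 113  96 100  99 103 102
 100  99  99 120 168 211 232 231 229 228 221 214 203 192 197 198 201 203]
256 [221 220 219 218 218 219 220 223 222 160  96  95  99 101 102 103 104 102
 104 103 102  99  96  95 140 229 229 228 228 228 228 228 227 227 228 231]
260 [156 168 176 179 182 184 185 188 175 125  96  97 101 102 103 103 105 104
 102 103 103 101  99  97 109 164 176 170 159 144 130 126 129 130 129 130]
264 [128 127 128 129 132 142 153 164 131 104  96 100 101 101 102 103 104 103
 103 103 101 100  98  97 100 122 129 128 129 128 130 130 130 130 130 130]
268 [128 128 128 128 128 129 129 131 108  97  98 100 101 102 104 103 104 103
 103 102 102  99  99  99 101 111 129 131 129 129 129 129 129 129 129 129]
272 [129 129 128 129 128 128 130 125 100  95  97  99 101 102 103 104 103 103
 103 102 101 100  99  98  98 109 128 131 129 129 129 129 129 130 128 129]
276 [128 128 128 128 128 128 129 118  99  97  99  99 102 102 104 104 103 102
 102 102 101 101  99  97 100 105 127 130 129 129 129 129 129 129 129 129]
280 [135 136 135 135 135 136 135 108  96  96  98  99 101 102 104 103 104 102
 102 102 101 100  98  98  97  97 131 135 134 133 133 133 134 133 134 134]
284 [174 175 175 175 175 177 178 120  95  97  98 100 102 102 103 103 102 101
 102 102 100 100  97  97  95 100 167 175 174 174 174 173 173 174 174 175]
288 [206 206 206 207 208 208 193 114  92  97  99 100 100 101 100 100  99 101
 101 103 102 102 101  97  93 105 183 203 205 204 203 203 204 204 206 210]
```

Call:
jog_arm([
  {"delta_pos":[0.04,0.05,-0.3],"rotation":[0,0,0],"gripper":-1},
  {"delta_pos":[0,0,-0.3],"rotation":[0,0,0],"gripper":-1},
  {"delta_pos":[0,0,-0.3],"rotation":[0,0,0],"gripper":-1},
  {"delta_pos":[0,0,0],"rotation":[0,0,0],"gripper":-1},
  {"delta_pos":[0,0,0],"rotation":[0,0,0],"gripper":-1},
])

```text
time: 5.97
tcp_pos: [542.1, 121.0, 200.4]
tool_rot: [-0.702, 0.712, 0.0, -0.001]
ft_force: [0.1, -0.6, -0.5]
opening: 0.22
grip_force: 20.0
```

Run:
```python
from h import *
np.set_printoptions(precision=1,suppress=True)
c=read_camera("wrist"); s=get_state(); t=s["tcp_pos"]; print(t,s["ft_force"])
crop=c["color"][190:320,250:380,::-1]
im=np.zeros((600,800,3),np.uint8); im[:598,:598]=cv2.resize(crop,(598,598),interpolation=cv2.INTER_CUBIC)
s=read_camera("scene")["color"][165:255,255:295,::-1]
im[:450,600:800]=cv2.resize(s,(200,450),interpolation=cv2.INTER_CUBIC)
cv2.imwrite("pics/v3.png",im)
for p in ([540.4,118.8,130],t-[0,0,61],t-[0,3,61],t+[0,0,24]): print(fp(c,p), proj(SC,np.array(p)))
```

```text
[542.6 121.3 201.1] [ 0.6 -0.1 -0.1]
[314.5 249.9] [285.4 226.4]
[311.2 259. ] [285.4 222.8]
[311.1 254.5] [286.  223.4]
[310.3 330.7] [283.9 197.7]
```

View pics/v3.png

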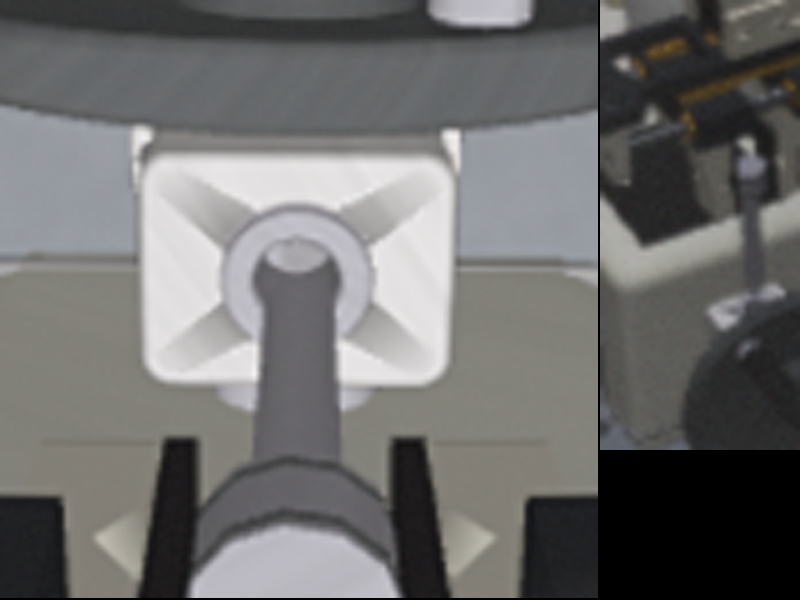

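The nose tip sits over the bore at crop (298,~275-285), centred on the bush at (298,276). Lowering gently by feel.

Call:
jog_arm([
  {"delta_pos":[0,0,-0.05],"rotation":[0,0,0],"gripper":-1},
  {"delta_pos":[0,0,-0.05],"rotation":[0,0,0],"gripper":-1},
  {"delta_pos":[0,0,-0.05],"rotation":[0,0,0],"gripper":-1},
  {"delta_pos":[0,0,-0.05],"rotation":[0,0,0],"gripper":-1},
  {"delta_pos":[0,0,-0.05],"rotation":[0,0,0],"gripper":-1},
  {"delta_pos":[0,0,-0.05],"rotation":[0,0,0],"gripper":-1},
  {"delta_pos":[0,0,0],"rotation":[0,0,0],"gripper":-1},
])

```text
time: 6.65
tcp_pos: [542.0, 121.5, 188.0]
tool_rot: [-0.703, 0.712, 0.0, -0.0]
ft_force: [-0.2, -0.5, -0.7]
opening: 0.219
grip_force: 20.0
```

Nose at ~127 with no force, so it's in the mouth. Continuing.

Call:
jog_arm([
  {"delta_pos":[0,0,-0.04],"rotation":[0,0,0],"gripper":-1},
  {"delta_pos":[0,0,-0.04],"rotation":[0,0,0],"gripper":-1},
  {"delta_pos":[0,0,-0.04],"rotation":[0,0,0],"gripper":-1},
  {"delta_pos":[0,0,-0.04],"rotation":[0,0,0],"gripper":-1},
  {"delta_pos":[0,0,0],"rotation":[0,0,0],"gripper":-1},
])

```text
time: 7.07
tcp_pos: [542.1, 121.5, 181.7]
tool_rot: [-0.703, 0.712, 0.0, -0.0]
ft_force: [0.4, -0.3, -0.6]
opening: 0.219
grip_force: 20.0
```

Call:
jog_arm([
  {"delta_pos":[0,0,-0.04],"rotation":[0,0,0],"gripper":-1},
  {"delta_pos":[0,0,-0.04],"rotation":[0,0,0],"gripper":-1},
  {"delta_pos":[0,0,-0.04],"rotation":[0,0,0],"gripper":-1},
  {"delta_pos":[0,0,-0.04],"rotation":[0,0,0],"gripper":-1},
  {"delta_pos":[0,0,0],"rotation":[0,0,0],"gripper":-1},
])

```text
time: 7.48
tcp_pos: [542.1, 121.5, 175.3]
tool_rot: [-0.703, 0.712, 0.0, -0.0]
ft_force: [0.1, -0.3, -0.7]
opening: 0.215
grip_force: 20.0
```

Call:
jog_arm([
  {"delta_pos":[0,0,-0.03],"rotation":[0,0,0],"gripper":-1},
  {"delta_pos":[0,0,-0.03],"rotation":[0,0,0],"gripper":-1},
  {"delta_pos":[0,0,0],"rotation":[0,0,0],"gripper":-1},
])

```text
time: 7.73
tcp_pos: [542.2, 121.5, 173.1]
tool_rot: [-0.703, 0.712, 0.0, -0.0]
ft_force: [0.1, 0.1, 0.1]
opening: 0.222
grip_force: 20.0
```

Call:
jog_arm([
  {"delta_pos":[0,0,-0.025],"rotation":[0,0,0],"gripper":-1},
  {"delta_pos":[0,0,0],"rotation":[0,0,0],"gripper":-1},
])

```text
time: 7.9
tcp_pos: [542.3, 121.6, 172.2]
tool_rot: [-0.703, 0.712, 0.0, -0.0]
ft_force: [-0.1, -0.2, -1.2]
opening: 0.219
grip_force: 20.0
```

Call:
jog_arm([
  {"delta_pos":[0,0,-0.025],"rotation":[0,0,0],"gripper":-1},
  {"delta_pos":[0,0,0],"rotation":[0,0,0],"gripper":-1},
])

```text
time: 8.07
tcp_pos: [542.2, 121.6, 171.2]
tool_rot: [-0.703, 0.712, 0.0, -0.0]
ft_force: [0.5, -0.4, -0.7]
opening: 0.218
grip_force: 20.0
```

Call:
jog_arm([
  {"delta_pos":[0,0,-0.01],"rotation":[0,0,0],"gripper":-1},
  {"delta_pos":[0,0,0],"rotation":[0,0,0],"gripper":-0.3},
  {"delta_pos":[0,0,0],"rotation":[0,0,0],"gripper":-0.1},
  {"delta_pos":[0,0,0],"rotation":[0,0,0],"gripper":0},
  {"delta_pos":[0,0,0],"rotation":[0,0,0],"gripper":0},
  {"delta_pos":[0,0,0.3],"rotation":[0,0,0],"gripper":0},
  {"delta_pos":[0,0,0.5],"rotation":[0,0,0],"gripper":0},
  {"delta_pos":[0,0,0.5],"rotation":[0,0,0],"gripper":0},
  {"delta_pos":[0,0,0],"rotation":[0,0,0],"gripper":0},
])

```text
time: 8.82
tcp_pos: [544.3, 122.2, 227.2]
tool_rot: [-0.703, 0.711, -0.001, 0.003]
ft_force: [1.9, -0.0, 1.6]
opening: 0.495
grip_force: 0.0
```

Run:
```python
from h import *
np.set_printoptions(precision=1,suppress=True)
c=read_camera("wrist"); s=get_state(); t=s["tcp_pos"]; print(t,s["ft_force"])
crop=c["color"][110:360,190:440,::-1]
im=np.zeros((600,800,3),np.uint8); im[:575,:575]=cv2.resize(crop,(575,575),interpolation=cv2.INTER_CUBIC)
s=read_camera("scene")["color"][165:255,255:300,::-1]
im[:450,575:800]=cv2.resize(s,(225,450),interpolation=cv2.INTER_CUBIC)
cv2.imwrite("pics/v4.png",im)
for z in (130,194):print(z,fp(c,[540.4,118.8,z]), proj(SC,np.array([540.4,118.8,z])))
for y in (37,17):
  for th in (-25,-28,-31): a=np.radians(th);p=[537.9+48*np.sin(a),y,95+48*np.cos(a)]; print("grip",y,th,p,fp(c,p))
```

```text
[543.5 122.1 225.3] [-0.1  0.5  0.1]
130 [318.4 235.6] [285.4 226.4]
194 [319.1 269.9] [284.2 207.8]
grip 37 -25 [np.float64(517.6143234364464), 37, np.float64(138.5027737777592)] [352.2 120.3]
grip 37 -28 [np.float64(515.3653649862772), 37, np.float64(137.3814844572285)] [355.4 120.3]
grip 37 -31 [np.float64(513.1781724043174), 37, np.float64(136.1440304337014)] [358.5 120.4]
grip 17 -25 [np.float64(517.6143234364464), 17, np.float64(138.5027737777592)] [352.1  90.4]
grip 17 -28 [np.float64(515.3653649862772), 17, np.float64(137.3814844572285)] [355.3  90.6]
grip 17 -31 [np.float64(513.1781724043174), 17, np.float64(136.1440304337014)] [358.4  90.8]
```

View pics/v4.png

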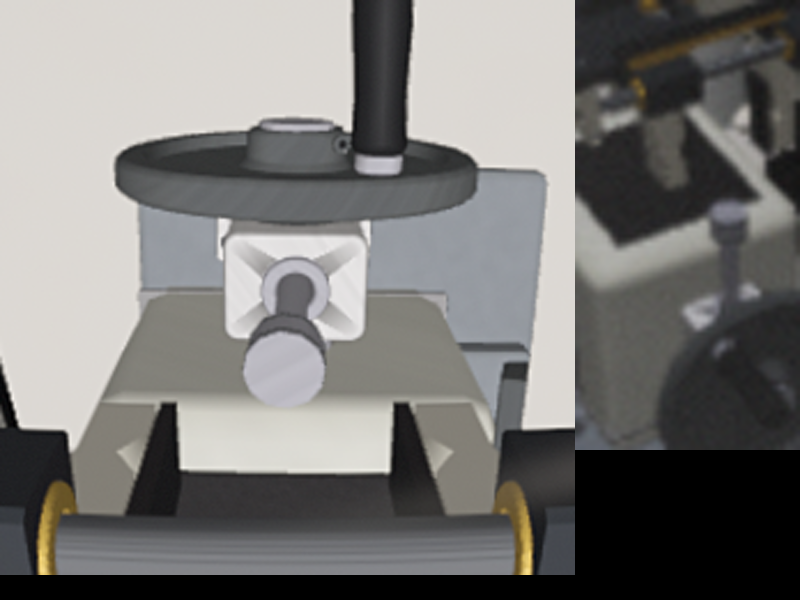

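The pin stands upright in the bore: knob top is at px ~(314,270), which matches z 194. The grip is at px x≈356, so about 28° short of straight up. Moving over the grip and going down around it.

Call:
jog_arm([
  {"delta_pos":[-0.24,-0.71,0],"rotation":[0,0,0],"gripper":0},
  {"delta_pos":[-0.24,-0.71,0],"rotation":[0,0,0],"gripper":0},
  {"delta_pos":[-0.24,-0.71,0],"rotation":[0,0,0],"gripper":0},
  {"delta_pos":[0,0,-0.2],"rotation":[0,0,0],"gripper":0},
  {"delta_pos":[0,0,-0.5],"rotation":[0,0,0],"gripper":0},
  {"delta_pos":[0,0,-0.5],"rotation":[0,0,0],"gripper":0},
  {"delta_pos":[0,0,-0.5],"rotation":[0,0,0],"gripper":0},
  {"delta_pos":[0,0,-0.5],"rotation":[0,0,0],"gripper":0},
  {"delta_pos":[0,0,-0.5],"rotation":[0,0,0],"gripper":0},
  {"delta_pos":[0,0,0],"rotation":[0,0,0],"gripper":0},
  {"delta_pos":[0,0,0],"rotation":[0,0,0],"gripper":0},
])

```text
time: 9.83
tcp_pos: [512.6, 36.0, 113.8]
tool_rot: [-0.703, 0.712, 0.001, -0.002]
ft_force: [0.6, 0.5, 0.7]
opening: 0.501
grip_force: 0.0
```

Run:
```python
from h import *
c=read_camera("wrist"); print(get_state()["tcp_pos"],get_state()["ft_force"])
cv2.imwrite("pics/w5.png",c["color"][:,:,::-1])
g=cv2.cvtColor(c["color"],cv2.COLOR_RGB2GRAY)
for r in (230,250,265,280): print(r,g[r,230:400:3])
```

```text
[513.53098746  36.33312057 115.03833408] [0.56077581 0.88330181 0.51786854]
230 [188 188 188 188 189 188 188 189 188 188 189 189 188 189 188 188 188 189
 189 188 189 188 189 189 189 189 188 188 189 189 188 188 188 188 188 189
 189 188 188 189 189 188 188 188 188 189 188 189 189 188 189 189 188 188
 189 188 189]
250 [188 188 188 189 188 189 188 188 189 188 188 188 188 188 189 189 189 188
 188 188 189 188 189 189 188 189 189 188 189 189 189 188 188 189 188 188
 188 188 189 188 188 189 188 189 189 188 189 188 188 189 188 189 189 188
 188 188 188]
265 [188 188 188 189 189 188 189 189 188 188 188 189 189 189 189 189 189 188
 188 188 189 189 189 188 189 188 189 189 189 189 188 189 188 188 188 188
 188 188 188 189 188 188 189 189 189 188 188 188 189 189 188 188 188 188
 188 188 188]
280 [189 189 188 188 188 188 188 188 188 188 188 188 188 188 188 189 188 189
 189 188 189 188 189 188 189 189 189 188 188 188 188 189 188 188 188 188
 189 188 189 189 189 188 189 189 188 188 188 188 188 188 188 188 188 188
 188 188 188]
```

Call:
jog_arm([
  {"delta_pos":[0.03,0,0.05],"rotation":[0,0,0],"gripper":-1},
  {"delta_pos":[0,0,0],"rotation":[0,0,0],"gripper":-1},
  {"delta_pos":[0,0,0],"rotation":[0,0,0],"gripper":-1},
  {"delta_pos":[0,0,0],"rotation":[0,0,0],"gripper":-1},
  {"delta_pos":[0,0,0],"rotation":[0,0,0],"gripper":-1},
], squeeze=20)

```text
time: 10.3
tcp_pos: [515.2, 36.5, 117.5]
tool_rot: [-0.703, 0.712, -0.0, 0.001]
ft_force: [0.0, -1.1, -1.6]
opening: 0.193
grip_force: 20.0
```

Run:
```python
from h import *
a=[]
for i in range(5):
    c=read_camera("wrist"); s=get_state(); a.append(np.r_[s["tcp_pos"],s["ft_force"]])
np.set_printoptions(precision=1,suppress=True); print(np.array(a))
cv2.imwrite("pics/w6.png",c["color"][:,:,::-1])
s=read_camera("scene")["color"]; cv2.imwrite("pics/s6.png",s[:,:,::-1])
```

```text
[[515.2  36.5 117.5   0.7   0.2   1. ]
 [515.2  36.5 117.4   0.3  -0.3   1.5]
 [515.2  36.5 117.4   0.9  -0.4   2.4]
 [515.2  36.5 117.4   0.9   0.5   2.6]
 [515.2  36.5 117.4  -0.1  -0.8   1.8]]
```

Call:
jog_arm([
  {"delta_pos":[0.042,0,0.021],"rotation":[0,0,0],"gripper":-1},
  {"delta_pos":[0.042,0,0.021],"rotation":[0,0,0],"gripper":-1},
  {"delta_pos":[0.049,0,0.019],"rotation":[0,0,0],"gripper":-1},
  {"delta_pos":[0.049,0,0.019],"rotation":[0,0,0],"gripper":-1},
  {"delta_pos":[0.05,0,0.015],"rotation":[0,0,0],"gripper":-1},
  {"delta_pos":[0.05,0,0.015],"rotation":[0,0,0],"gripper":-1},
  {"delta_pos":[0.051,0,0.011],"rotation":[0,0,0],"gripper":-1},
  {"delta_pos":[0.051,0,0.01],"rotation":[0,0,0],"gripper":-1},
  {"delta_pos":[0.052,0,0.006],"rotation":[0,0,0],"gripper":-1},
  {"delta_pos":[0.052,0,0.006],"rotation":[0,0,0],"gripper":-1},
  {"delta_pos":[0,0,0],"rotation":[0,0,0],"gripper":-1},
])

```text
time: 11.52
tcp_pos: [534.6, 36.0, 123.6]
tool_rot: [-0.703, 0.712, -0.0, -0.0]
ft_force: [-1.6, -0.5, 9.8]
opening: 0.198
grip_force: 20.0
```

```bash
cat > st.py <<'E'
from h import *
np.set_printoptions(precision=1,suppress=True)
def pin():  # scene-camera picture of the knob region
    return read_camera("scene")["color"][:,:,::-1]
import sys
a=[];r=[]
for i in range(4):
    im=pin(); s=get_state(); a.append(np.r_[s["tcp_pos"],s["ft_force"]])
print(np.mean(a,0), s["time"], s["grip_force"])
cv2.imwrite(f"pics/{sys.argv[1]}.png",im)
t=a[-1]; print("theta from x",np.degrees(np.arctan2(t[0]-538,t[2]+19-95)),"radius",np.hypot(t[0]-538,t[2]+19-95))
ref=cv2.imread("pics/s_a.png")
if ref is not None:
    d=cv2.absdiff(ref,im)[180:245,270:300].max(2)>40; print("changed px",np.argwhere(d).sum() and (d.sum(),np.argwhere(d).mean(0)+[180,270]))
E
python3 st.py s_a
```

```text
[534.6  36.1 123.5  -2.3  -1.1   9.1] 11.7167 19.993073999503395
theta from x -4.12409434941854 radius 47.682252388951426
changed px 0
```

Call:
jog_arm([
  {"delta_pos":[0,0,0.025],"rotation":[0,0,0],"gripper":-1},
  {"delta_pos":[0,0,0],"rotation":[0,0,0],"gripper":-1},
])

```text
time: 11.88
tcp_pos: [534.4, 36.1, 123.8]
tool_rot: [-0.703, 0.712, -0.0, -0.0]
ft_force: [1.1, -3.1, 2.7]
opening: 0.193
grip_force: 20.0
```

```bash
python3 st.py s_b
python3 - <<'E'
from h import *
t=read_camera("top")["color"][:,:,::-1]; w=read_camera("wrist")["color"][:,:,::-1]; s=cv2.imread("pics/s_b.png")
im=np.zeros((600,800,3),np.uint8)
z=lambda a,k:cv2.resize(np.ascontiguousarray(a),None,fx=k,fy=k,interpolation=cv2.INTER_CUBIC)
a=z(t[235:295,260:340],5); im[:300,:400]=a
b=z(s[165:255,250:330],3.3); im[:297,405:669]=b[:297,:264]
c=z(w[110:410,80:560],1); im[300:600,:480]=c
cv2.imwrite("pics/v5.png",im)
print(proj(TOP,np.array([540.4,118.8,194])),proj(TOP,np.array([540.4,118.8,155])),proj(SC,np.array([540.4,118.8,194])))
E
```

```text
[534.4  36.1 123.8   1.1  -2.5   3.3] 12.0833 19.99030614970252
theta from x -4.296555462028425 radius 47.92882563247154
changed px 0
[287.85540324 259.38151285] [289.28629931 260.78239498] [284.20312943 207.84872749]
```

View pics/v5.png

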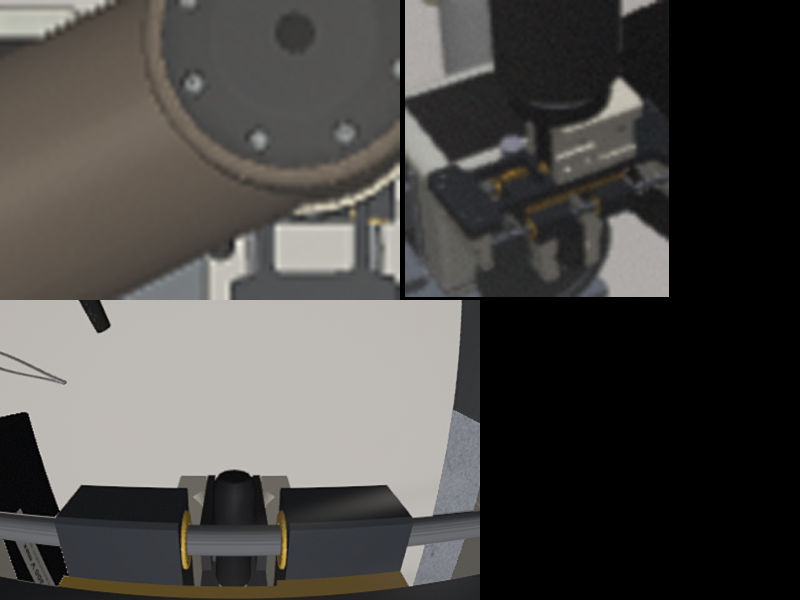

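The scene crop shows the knob top at scene px ~(283,208), visible beside the gripper, so I can watch it drop. The wrist view shows the grip well seated between the pads.

```bash
cat > st.py <<'E'
from h import *
np.set_printoptions(precision=1,suppress=True)
a=[]
for i in range(3):
    im=read_camera("scene")["color"].astype(int); s=get_state(); a.append(np.r_[s["tcp_pos"],s["ft_force"]])
t=np.mean(a,0); th=np.arctan2(t[0]-538,t[2]+19-95)
print(t, s["time"],"theta",round(np.degrees(th),1),"tangential",round(-(t[3]*np.cos(th)-t[5]*np.sin(th)),1))
p=im[196:226,276:292]; m=(p[:,:,2]-p[:,:,0]>8)&(p.mean(2)>95)
print("knob px",m.sum(), np.argwhere(m).mean(0)+[196,276] if m.any() else None)
E
python3 st.py
```

```text
[534.4  36.1 123.8   1.7  -4.1   3.2] 12.3333 theta -4.3 tangential -1.9
knob px 22 [208.1 282. ]
```

Call:
jog_arm([
  {"delta_pos":[0.05,0,0.002],"rotation":[0,0,0],"gripper":-1},
  {"delta_pos":[0.05,0,0],"rotation":[0,0,0],"gripper":-1},
  {"delta_pos":[0,0,0],"rotation":[0,0,0],"gripper":-1},
])

```text
time: 12.58
tcp_pos: [537.8, 36.0, 123.9]
tool_rot: [-0.703, 0.712, 0.0, -0.001]
ft_force: [-1.4, -3.5, 6.6]
opening: 0.196
grip_force: 20.0
```

```bash
python3 st.py
```

```text
[537.8  36.  123.9  -1.1  -4.5   6.9] 12.7333 theta -0.2 tangential 1.0
knob px 22 [208.4 281.5]
```

Call:
jog_arm([
  {"delta_pos":[0.038,0,0],"rotation":[0,0,0],"gripper":-1},
  {"delta_pos":[0.037,0,0],"rotation":[0,0,0],"gripper":-1},
  {"delta_pos":[0,0,0],"rotation":[0,0,0],"gripper":-1},
])

```text
time: 12.98
tcp_pos: [540.8, 36.0, 123.9]
tool_rot: [-0.703, 0.712, 0.0, -0.001]
ft_force: [-2.2, -4.0, 7.2]
opening: 0.194
grip_force: 20.0
```

```bash
python3 st.py
```

```text
[540.8  36.  123.9  -1.6  -4.4   6.4] 13.1333 theta 3.4 tangential 2.0
knob px 24 [208.2 281.6]
```

Call:
jog_arm([
  {"delta_pos":[0.038,0,0],"rotation":[0,0,0],"gripper":-1},
  {"delta_pos":[0.037,0,0],"rotation":[0,0,0],"gripper":-1},
  {"delta_pos":[0,0,0],"rotation":[0,0,0],"gripper":-1},
])

```text
time: 13.38
tcp_pos: [543.8, 35.9, 123.8]
tool_rot: [-0.703, 0.712, 0.0, -0.001]
ft_force: [-1.4, -5.1, 5.6]
opening: 0.194
grip_force: 20.0
```

```bash
python3 st.py
```

```text
[543.8  35.9 123.8  -1.3  -5.3   6.8] 13.5333 theta 6.9 tangential 2.1
knob px 22 [208.1 281.7]
```

Call:
jog_arm([
  {"delta_pos":[0.038,-0.01,-0.004],"rotation":[0,0,0],"gripper":-1},
  {"delta_pos":[0.037,-0.005,-0.005],"rotation":[0,0,0],"gripper":-1},
  {"delta_pos":[0,0,0],"rotation":[0,0,0],"gripper":-1},
])

```text
time: 13.78
tcp_pos: [547.1, 35.8, 123.4]
tool_rot: [-0.703, 0.712, 0.0, -0.0]
ft_force: [-0.9, -2.8, 4.9]
opening: 0.194
grip_force: 20.0
```

```bash
python3 st.py
```

```text
[547.1  35.8 123.4  -0.4  -2.4   5.4] 13.9333 theta 10.8 tangential 1.4
knob px 22 [208.3 281.7]
```

Call:
jog_arm([
  {"delta_pos":[0.037,-0.005,-0.007],"rotation":[0,0,0],"gripper":-1},
  {"delta_pos":[0.036,-0.005,-0.008],"rotation":[0,0,0],"gripper":-1},
  {"delta_pos":[0,0,0],"rotation":[0,0,0],"gripper":-1},
])

```text
time: 14.18
tcp_pos: [550.3, 35.7, 122.8]
tool_rot: [-0.703, 0.712, 0.0, 0.0]
ft_force: [-1.0, -0.9, 5.5]
opening: 0.196
grip_force: 20.0
```

```bash
python3 st.py
```

```text
[550.3  35.7 122.9  -0.4  -0.8   4.9] 14.3333 theta 14.7 tangential 1.6
knob px 19 [207.4 284.4]
```

Call:
jog_arm([
  {"delta_pos":[0.029,-0.002,-0.008],"rotation":[0,0,0],"gripper":-1},
  {"delta_pos":[0.028,-0.001,-0.008],"rotation":[0,0,0],"gripper":-1},
  {"delta_pos":[0,0,0],"rotation":[0,0,0],"gripper":-1},
])

```text
time: 14.58
tcp_pos: [552.7, 35.6, 122.2]
tool_rot: [-0.703, 0.712, 0.0, 0.0]
ft_force: [0.0, 0.3, 4.7]
opening: 0.192
grip_force: 20.0
```

```bash
python3 st.py
```

```text
[552.7  35.6 122.2   0.4   0.3   4.4] 14.7333 theta 17.6 tangential 1.0
knob px 19 [207.9 284.5]
```

Call:
jog_arm([
  {"delta_pos":[0.029,0,-0.009],"rotation":[0,0,0],"gripper":-1},
  {"delta_pos":[0.028,0,-0.01],"rotation":[0,0,0],"gripper":-1},
  {"delta_pos":[0,0,0],"rotation":[0,0,0],"gripper":-1},
])

```text
time: 14.98
tcp_pos: [555.1, 35.6, 121.5]
tool_rot: [-0.703, 0.712, -0.0, 0.0]
ft_force: [-0.0, 1.2, 5.4]
opening: 0.196
grip_force: 20.0
```

```bash
python3 st.py
```

```text
[555.   35.5 121.5   0.7   0.7   4.6] 15.1333 theta 20.5 tangential 1.0
knob px 0 None
```

The knob left its place at θ≈20°, so the pin has dropped, at least partly. Taking small steps from here.

Call:
jog_arm([
  {"delta_pos":[0.023,0,-0.009],"rotation":[0,0,0],"gripper":-1},
  {"delta_pos":[0,0,0],"rotation":[0,0,0],"gripper":-1},
])

```text
time: 15.3
tcp_pos: [555.9, 35.5, 121.1]
tool_rot: [-0.703, 0.712, -0.0, 0.0]
ft_force: [-0.3, 1.2, 5.7]
opening: 0.194
grip_force: 20.0
```

```bash
python3 st.py
```

```text
[555.9  35.5 121.2   0.5   1.2   5. ] 15.45 theta 21.6 tangential 1.4
knob px 2 [218.5 282. ]
```

Call:
jog_arm([
  {"delta_pos":[0.023,0,-0.009],"rotation":[0,0,0],"gripper":-1},
  {"delta_pos":[0,0,0],"rotation":[0,0,0],"gripper":-1},
])

```text
time: 15.62
tcp_pos: [556.8, 35.5, 120.8]
tool_rot: [-0.703, 0.712, -0.0, 0.0]
ft_force: [0.3, 1.0, 5.3]
opening: 0.196
grip_force: 20.0
```

```bash
python3 st.py
```

```text
[556.9  35.5 120.8   0.3   0.6   4.9] 15.7667 theta 22.8 tangential 1.6
knob px 0 None
```

Call:
jog_arm([
  {"delta_pos":[0.023,0,-0.01],"rotation":[0,0,0],"gripper":-1},
  {"delta_pos":[0,0,0],"rotation":[0,0,0],"gripper":-1},
])

```text
time: 15.93
tcp_pos: [557.8, 35.5, 120.4]
tool_rot: [-0.703, 0.712, -0.0, 0.0]
ft_force: [0.2, 1.0, 5.8]
opening: 0.197
grip_force: 20.0
```

```bash
python3 st.py
```

```text
[557.8  35.5 120.5   0.6   0.4   5.2] 16.0833 theta 24.0 tangential 1.6
knob px 0 None
```

Call:
jog_arm([
  {"delta_pos":[0.022,0,-0.01],"rotation":[0,0,0],"gripper":-1},
  {"delta_pos":[0,0,0],"rotation":[0,0,0],"gripper":-1},
])

```text
time: 16.25
tcp_pos: [558.7, 35.5, 120.1]
tool_rot: [-0.703, 0.712, -0.0, 0.0]
ft_force: [-0.4, 2.1, 5.1]
opening: 0.199
grip_force: 20.0
```

```bash
python3 st.py
```

```text
[558.7  35.5 120.1   0.7   0.9   5.6] 16.4 theta 25.2 tangential 1.8
knob px 1 [218. 283.]
```

Call:
jog_arm([
  {"delta_pos":[0.022,0,-0.011],"rotation":[0,0,0],"gripper":-1},
  {"delta_pos":[0,0,0],"rotation":[0,0,0],"gripper":-1},
])

```text
time: 16.57
tcp_pos: [559.6, 35.4, 119.6]
tool_rot: [-0.703, 0.712, -0.0, 0.0]
ft_force: [0.1, 0.7, 6.1]
opening: 0.196
grip_force: 20.0
```

```bash
python3 st.py
```

```text
[559.7  35.4 119.7   0.5   0.1   5.3] 16.7167 theta 26.4 tangential 1.9
knob px 2 [218.5 283. ]
```

Call:
jog_arm([
  {"delta_pos":[0.022,0,-0.011],"rotation":[0,0,0],"gripper":-1},
  {"delta_pos":[0,0,0],"rotation":[0,0,0],"gripper":-1},
])

```text
time: 16.88
tcp_pos: [560.6, 35.4, 119.2]
tool_rot: [-0.703, 0.712, -0.0, 0.0]
ft_force: [0.7, -0.0, 5.4]
opening: 0.197
grip_force: 20.0
```

```bash
python3 st.py
```

```text
[560.5  35.4 119.2   1.    1.    4.9] 17.0333 theta 27.5 tangential 1.4
knob px 1 [219. 283.]
```

Call:
jog_arm([
  {"delta_pos":[0.022,0,-0.012],"rotation":[0,0,0],"gripper":-1},
  {"delta_pos":[0,0,0],"rotation":[0,0,0],"gripper":-1},
])

```text
time: 17.2
tcp_pos: [561.5, 35.4, 118.7]
tool_rot: [-0.703, 0.712, -0.0, 0.0]
ft_force: [1.2, 0.9, 5.7]
opening: 0.195
grip_force: 20.0
```

```bash
python3 st.py
```

```text
[561.5  35.4 118.8   1.2   0.4   5.2] 17.35 theta 28.8 tangential 1.4
knob px 2 [219.  283.5]
```

Call:
jog_arm([
  {"delta_pos":[0.022,0,-0.012],"rotation":[0,0,0],"gripper":-1},
  {"delta_pos":[0,0,0],"rotation":[0,0,0],"gripper":-1},
])

```text
time: 17.52
tcp_pos: [562.4, 35.4, 118.3]
tool_rot: [-0.703, 0.712, -0.0, 0.0]
ft_force: [0.6, 0.4, 5.9]
opening: 0.193
grip_force: 20.0
```

```bash
python3 st.py
```

```text
[562.4  35.4 118.3   1.2   0.3   4.9] 17.6667 theta 30.0 tangential 1.4
knob px 1 [219. 284.]
```

Call:
jog_arm([
  {"delta_pos":[0.015,0,-0.009],"rotation":[0,0,0],"gripper":-1},
  {"delta_pos":[0,0,0],"rotation":[0,0,0],"gripper":-1},
])

```text
time: 17.83
tcp_pos: [563.0, 35.4, 118.0]
tool_rot: [-0.703, 0.712, -0.0, 0.0]
ft_force: [1.1, 0.5, 5.2]
opening: 0.196
grip_force: 20.0
```

```bash
python3 st.py
```

```text
[563.   35.4 118.    0.9  -0.    5.5] 17.9833 theta 30.8 tangential 2.1
knob px 2 [218.5 284.5]
```

Call:
jog_arm([
  {"delta_pos":[0.015,0,-0.009],"rotation":[0,0,0],"gripper":-1},
  {"delta_pos":[0,0,0],"rotation":[0,0,0],"gripper":-1},
])

```text
time: 18.15
tcp_pos: [563.6, 35.4, 117.6]
tool_rot: [-0.703, 0.712, -0.0, 0.0]
ft_force: [0.9, 0.4, 4.6]
opening: 0.193
grip_force: 20.0
```

```bash
python3 st.py
```

```text
[563.6  35.4 117.6   1.3  -0.    4.8] 18.3 theta 31.6 tangential 1.4
knob px 3 [218.7 284.3]
```

Call:
jog_arm([
  {"delta_pos":[0.019,0,-0.012],"rotation":[0,0,0],"gripper":-1},
  {"delta_pos":[0,0,0],"rotation":[0,0,0],"gripper":-1},
])

```text
time: 18.47
tcp_pos: [564.4, 35.4, 117.1]
tool_rot: [-0.703, 0.712, -0.0, 0.0]
ft_force: [0.5, -0.1, 4.9]
opening: 0.194
grip_force: 20.0
```

```bash
python3 st.py
```

```text
[564.4  35.3 117.1   0.9   0.5   4.8] 18.6167 theta 32.7 tangential 1.8
knob px 2 [219.  284.5]
```

Call:
jog_arm([
  {"delta_pos":[0.019,0,-0.012],"rotation":[0,0,0],"gripper":-1},
  {"delta_pos":[0,0,0],"rotation":[0,0,0],"gripper":-1},
])

```text
time: 18.78
tcp_pos: [565.1, 35.3, 116.7]
tool_rot: [-0.703, 0.712, -0.0, 0.0]
ft_force: [1.2, -0.2, 6.8]
opening: 0.197
grip_force: 20.0
```

```bash
python3 st.py
```

```text
[565.1  35.3 116.7   1.1   0.1   5.5] 18.9333 theta 33.7 tangential 2.1
knob px 1 [219. 285.]
```

Call:
jog_arm([
  {"delta_pos":[0.019,0,-0.013],"rotation":[0,0,0],"gripper":-1},
  {"delta_pos":[0,0,0],"rotation":[0,0,0],"gripper":-1},
])

```text
time: 19.1
tcp_pos: [565.8, 35.3, 116.2]
tool_rot: [-0.703, 0.712, -0.0, 0.0]
ft_force: [0.6, -0.2, 6.2]
opening: 0.195
grip_force: 20.0
```

```bash
python3 st.py
```

```text
[565.8  35.3 116.2   0.9   0.    6.5] 19.25 theta 34.7 tangential 2.9
knob px 1 [219. 285.]
```

Call:
jog_arm([
  {"delta_pos":[0.015,0,-0.01],"rotation":[0,0,0],"gripper":-1},
  {"delta_pos":[0,0,0],"rotation":[0,0,0],"gripper":-1},
])

```text
time: 19.42
tcp_pos: [566.3, 35.3, 115.9]
tool_rot: [-0.703, 0.712, -0.0, 0.0]
ft_force: [-0.6, 0.1, 7.7]
opening: 0.196
grip_force: 20.0
```

```bash
python3 st.py
```

```text
[566.3  35.3 115.9   0.2  -0.1   7.3] 19.5667 theta 35.4 tangential 4.0
knob px 1 [219. 285.]
```

Call:
jog_arm([
  {"delta_pos":[0.018,0,-0.013],"rotation":[0,0,0],"gripper":-1},
  {"delta_pos":[0,0,0],"rotation":[0,0,0],"gripper":-1},
])

```text
time: 19.73
tcp_pos: [566.9, 35.3, 115.4]
tool_rot: [-0.703, 0.712, -0.0, 0.0]
ft_force: [-1.5, -0.1, 8.6]
opening: 0.195
grip_force: 20.0
```

```bash
python3 st.py
```

```text
[566.9  35.3 115.5  -1.1   0.3   8.2] 19.8833 theta 36.2 tangential 5.7
knob px 1 [219. 285.]
```

Call:
jog_arm([
  {"delta_pos":[0.012,0,-0.009],"rotation":[0,0,0],"gripper":-1},
  {"delta_pos":[0,0,0],"rotation":[0,0,0],"gripper":-1},
  {"delta_pos":[0,0,0],"rotation":[0,0,0],"gripper":-1},
])

```text
time: 20.13
tcp_pos: [567.2, 35.3, 115.2]
tool_rot: [-0.703, 0.712, -0.0, 0.0]
ft_force: [-2.2, 0.0, 9.6]
opening: 0.195
grip_force: 20.0
```

```bash
python3 st.py
```

```text
[567.2  35.3 115.2  -2.    0.8   9.9] 20.2833 theta 36.7 tangential 7.6
knob px 2 [219.  285.5]
```

Firm stop at ~7.6 N. Easing off, then opening and rising.

Call:
jog_arm([
  {"delta_pos":[-0.025,0,0.018],"rotation":[0,0,0],"gripper":-1},
  {"delta_pos":[-0.025,0,0.018],"rotation":[0,0,0],"gripper":-1},
  {"delta_pos":[-0.025,0,0.019],"rotation":[0,0,0],"gripper":-1},
  {"delta_pos":[-0.025,0,0.019],"rotation":[0,0,0],"gripper":-1},
  {"delta_pos":[0,0,0],"rotation":[0,0,0],"gripper":-1},
  {"delta_pos":[0,0,0],"rotation":[0,0,0],"gripper":-1},
])

```text
time: 20.78
tcp_pos: [563.5, 35.4, 117.7]
tool_rot: [-0.703, 0.712, -0.0, 0.0]
ft_force: [4.2, -0.3, 3.0]
opening: 0.192
grip_force: 20.0
```

```bash
python3 st.py
```

```text
[563.5  35.4 117.7   4.4   0.1   3.8] 20.9333 theta 31.5 tangential -1.8
knob px 1 [219. 284.]
```

Call:
jog_arm([
  {"delta_pos":[0,0,0],"rotation":[0,0,0],"gripper":-0.4},
  {"delta_pos":[0,0,0],"rotation":[0,0,0],"gripper":-0.1},
  {"delta_pos":[0,0,0],"rotation":[0,0,0],"gripper":0},
  {"delta_pos":[0,0,0],"rotation":[0,0,0],"gripper":0},
  {"delta_pos":[0,0,0.3],"rotation":[0,0,0],"gripper":0},
  {"delta_pos":[0,0,0.6],"rotation":[0,0,0],"gripper":0},
  {"delta_pos":[0,0,0.6],"rotation":[0,0,0],"gripper":0},
  {"delta_pos":[0,0,0.6],"rotation":[0,0,0],"gripper":0},
  {"delta_pos":[0,0,0.6],"rotation":[0,0,0],"gripper":0},
  {"delta_pos":[-0.18,0.7,0],"rotation":[0,0,0],"gripper":0},
  {"delta_pos":[-0.18,0.7,0],"rotation":[0,0,0],"gripper":0},
  {"delta_pos":[-0.18,0.7,0],"rotation":[0,0,0],"gripper":0},
  {"delta_pos":[0,0,0],"rotation":[0,0,0],"gripper":0},
  {"delta_pos":[0,0,0],"rotation":[0,0,0],"gripper":0},
  {"delta_pos":[0,0,0],"rotation":[0,0,0],"gripper":0},
])

```text
time: 22.18
tcp_pos: [541.1, 119.2, 225.2]
tool_rot: [-0.703, 0.711, 0.0, -0.0]
ft_force: [-0.1, -0.7, 0.4]
opening: 0.499
grip_force: 0.0
```

Run:
```python
from h import *
np.set_printoptions(precision=1,suppress=True)
c=read_camera("wrist"); s=get_state(); t=s["tcp_pos"]; print(t,s["ft_force"])
crop=c["color"][110:360,190:440,::-1]
im=np.zeros((600,800,3),np.uint8); im[:575,:575]=cv2.resize(crop,(575,575),interpolation=cv2.INTER_CUBIC)
s=read_camera("scene")["color"][165:255,255:300,::-1]
im[:450,575:800]=cv2.resize(s,(225,450),interpolation=cv2.INTER_CUBIC)
cv2.imwrite("pics/v6.png",im)
for z in (130,146,155,194):print(z,fp(c,[540.4,118.8,z]), proj(SC,np.array([540.4,118.8,z])))
```

```text
[541.3 118.8 225.2] [ 0.6 -0.4 -0.3]
130 [313.  240.8] [285.4 226.4]
146 [313.  248.1] [285.1 221.9]
155 [313.  252.6] [284.9 219.3]
194 [313.  276.5] [284.2 207.8]
```

View pics/v6.png

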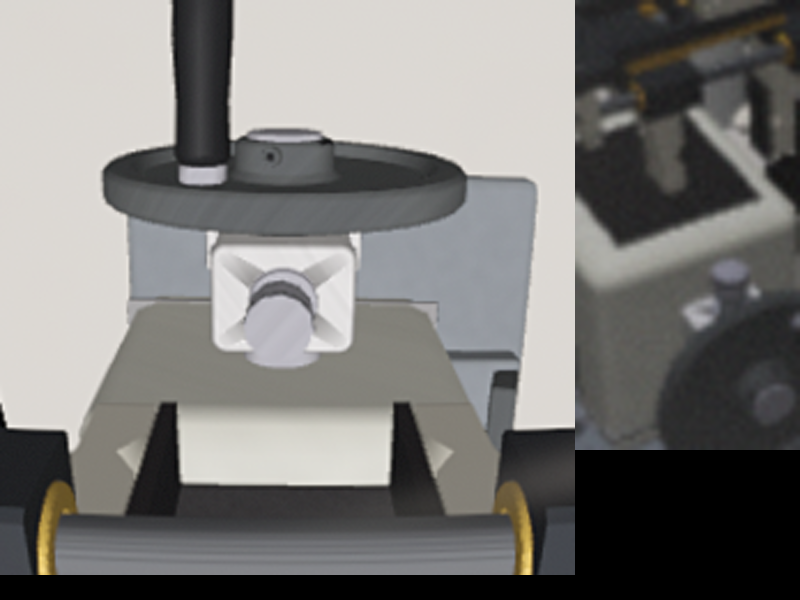

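The knob top is at px ~(311,251), so z≈154: the pin has fallen to the catch. Closing the fingers and pressing down.

Call:
jog_arm([
  {"delta_pos":[0.02,0,0],"rotation":[0,0,0],"gripper":-1},
  {"delta_pos":[0,0,-0.3],"rotation":[0,0,0],"gripper":-1},
  {"delta_pos":[0,0,-0.4],"rotation":[0,0,0],"gripper":-1},
  {"delta_pos":[0,0,-0.4],"rotation":[0,0,0],"gripper":-1},
  {"delta_pos":[0,0,-0.3],"rotation":[0,0,0],"gripper":-1},
  {"delta_pos":[0,0,-0.15],"rotation":[0,0,0],"gripper":-1},
  {"delta_pos":[0,0,0],"rotation":[0,0,0],"gripper":-1},
  {"delta_pos":[0,0,0],"rotation":[0,0,0],"gripper":-1},
])

```text
time: 22.95
tcp_pos: [542.6, 118.8, 163.7]
tool_rot: [-0.702, 0.712, -0.0, -0.0]
ft_force: [0.2, -0.4, 0.2]
opening: 0.012
grip_force: 0.0
```

Call:
jog_arm([
  {"delta_pos":[0,0,-0.04],"rotation":[0,0,0],"gripper":-1},
  {"delta_pos":[0,0,-0.04],"rotation":[0,0,0],"gripper":-1},
  {"delta_pos":[0,0,-0.04],"rotation":[0,0,0],"gripper":-1},
  {"delta_pos":[0,0,-0.04],"rotation":[0,0,0],"gripper":-1},
  {"delta_pos":[0,0,-0.04],"rotation":[0,0,0],"gripper":-1},
  {"delta_pos":[0,0,0],"rotation":[0,0,0],"gripper":-1},
])

```text
time: 23.45
tcp_pos: [542.2, 119.2, 155.2]
tool_rot: [-0.703, 0.712, 0.0, -0.0]
ft_force: [-0.1, 0.3, 0.6]
opening: 0.004
grip_force: 0.0
```

Call:
jog_arm([
  {"delta_pos":[0,0,-0.025],"rotation":[0,0,0],"gripper":-1},
  {"delta_pos":[0,0,-0.025],"rotation":[0,0,0],"gripper":-1},
  {"delta_pos":[0,0,0],"rotation":[0,0,0],"gripper":-1},
])

```text
time: 23.7
tcp_pos: [542.6, 119.4, 153.8]
tool_rot: [-0.703, 0.712, -0.0, 0.0]
ft_force: [-0.1, 0.5, 2.9]
opening: 0.001
grip_force: 1.2
```

Call:
jog_arm([
  {"delta_pos":[0,0,-0.025],"rotation":[0,0,0],"gripper":-1},
  {"delta_pos":[0,0,-0.025],"rotation":[0,0,0],"gripper":-1},
  {"delta_pos":[0,0,0],"rotation":[0,0,0],"gripper":-1},
])

```text
time: 23.95
tcp_pos: [542.8, 119.6, 152.6]
tool_rot: [-0.703, 0.711, -0.0, 0.001]
ft_force: [-1.9, 0.2, 8.3]
opening: 0.005
grip_force: 4.2
```

Call:
jog_arm([
  {"delta_pos":[0,0,-0.025],"rotation":[0,0,0],"gripper":-1},
  {"delta_pos":[0,0,-0.025],"rotation":[0,0,0],"gripper":-1},
  {"delta_pos":[0,0,0],"rotation":[0,0,0],"gripper":-1},
])

```text
time: 24.2
tcp_pos: [542.7, 119.6, 150.5]
tool_rot: [-0.703, 0.712, -0.0, 0.001]
ft_force: [-1.2, 0.6, 5.5]
opening: 0.005
grip_force: 2.3
```

Call:
jog_arm([
  {"delta_pos":[0,0,-0.025],"rotation":[0,0,0],"gripper":-1},
  {"delta_pos":[0,0,-0.025],"rotation":[0,0,0],"gripper":-1},
  {"delta_pos":[0,0,-0.025],"rotation":[0,0,0],"gripper":-1},
  {"delta_pos":[0,0,0],"rotation":[0,0,0],"gripper":-1},
])

```text
time: 24.53
tcp_pos: [542.5, 119.6, 147.2]
tool_rot: [-0.703, 0.712, -0.0, 0.0]
ft_force: [-0.3, -0.2, 2.9]
opening: 0.005
grip_force: 1.4
```

Call:
jog_arm([
  {"delta_pos":[0,0,-0.025],"rotation":[0,0,0],"gripper":-1},
  {"delta_pos":[0,0,-0.025],"rotation":[0,0,0],"gripper":-1},
  {"delta_pos":[0,0,0],"rotation":[0,0,0],"gripper":-1},
])

```text
time: 24.78
tcp_pos: [542.7, 119.6, 146.4]
tool_rot: [-0.703, 0.711, -0.0, 0.001]
ft_force: [-6.4, 1.1, 16.6]
opening: 0.004
grip_force: 8.2
```

It stopped dead at 146 mm with ~17 N, so the knob is on the bush. Retracting and checking.

Call:
jog_arm([
  {"delta_pos":[0,0,0.1],"rotation":[0,0,0],"gripper":-1},
  {"delta_pos":[0,0,0.3],"rotation":[0,0,0],"gripper":-1},
  {"delta_pos":[0,0,0.6],"rotation":[0,0,0],"gripper":-1},
  {"delta_pos":[0,0,0.8],"rotation":[0,0,0],"gripper":-1},
  {"delta_pos":[0,0,0.4],"rotation":[0,0,0],"gripper":-1},
  {"delta_pos":[0,0,0],"rotation":[0,0,0],"gripper":-1},
  {"delta_pos":[0,0,0],"rotation":[0,0,0],"gripper":-1},
])

```text
time: 25.37
tcp_pos: [542.6, 119.5, 233.1]
tool_rot: [-0.702, 0.712, -0.0, 0.001]
ft_force: [-0.9, 0.0, -0.8]
opening: 0.009
grip_force: 0.0
```

Run:
```python
from h import *
np.set_printoptions(precision=1,suppress=True)
s=get_state(); print(s["tcp_pos"],s["ft_force"])
im=read_camera("scene")["color"].astype(int)
old=cv2.imread("pics/v6.png")[:450,575:800]; old=cv2.resize(old,(45,90),interpolation=cv2.INTER_AREA)[:,:,::-1].astype(int)
for p in (old,im[165:255,255:300]):
    q=p[40:75,22:40]; m=(q[:,:,2]-q[:,:,0]>8)&(q.mean(2)>95); print(m.sum(),np.argwhere(m).mean(0)+[205,277],np.argwhere(m).min(0)+[205,277])
print("expect 155/146",proj(SC,np.array([540.4,118.8,155])),proj(SC,np.array([540.4,118.8,146])))
w=read_camera("wrist")
```

```text
[542.6 119.5 233.1] [-0.9  0.  -0.8]
24 [220. 285.] [217 282]
21 [221.3 285.8] [220 283]
expect 155/146 [284.9 219.3] [285.1 221.9]
```

The scene camera agrees: the knob has dropped about 2.6 px, which is the expected 9 mm. Handing in.

```bash
python3 -c "
from bench import *
print(hand_in())"
```

```text
the job is handed in; nothing more can be done
None
```

I locked the handwheel and handed the job in after about 25 s: the pin fell to its catch, the wheel stopped at about 7.6 N and was eased off, and the pin was pressed home until it stopped dead at 146 mm with about 17 N; the verdict was not shown.

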